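# Bring the third filter station on line

## Robot

A 7-joint arm with a two-finger parallel gripper is mounted at the origin on the work surface. World frame = base frame: x ahead of the robot, y to its left, z up, the work surface at z = 0. Lengths are in m, angles in rad, forces in N, time in s.
With the tool pointing down it reaches from about 0.425 to 0.875 m from the base axis. Payload 4.7 kg.
Tool frame: the origin (TCP) lies between the finger pads; the fingertips stand 11 mm ahead of it and the grasp point (between the pads) lies 8 mm behind it; z points along the fingers, y is the line along which they close (so a half turn about z gives the same grasp; the last joint's range is limited). The gripper opens to 87 mm and grips with 3 to 60 N. Pads are 19 mm wide; open, the fingers measure 117 mm over their backs; the gripper's body (75 mm by 190 mm) begins 51 mm behind the grasp point.
Start: joints at [-1.28, 0.321, -0.07, 1.45, 0.023, 1.371, -0.057], TCP at [0.178, 0.625, 0.234] pointing down, gripper open.
Joint ranges: [-2.86, 2.86], [-0.3, 2.09], [-1.38, 1.24], [0.06, 2.45], [-1.56, 4.7], [0.09, 2.05], [-2.69, 2.69]. Speed limits (rad/s): [2.57, 2.57, 3.14, 3.14, 3.14, 3.14, 3.14].

## Interface

Orientations are given as a rotation vector (axis times angle).
In Python, from bench import ctrl gives the robot as it stands. The module is installed in compiled form; this text tells all that it offers.
- The arm moves only by the shell command python3 -m inch 'ROWS' [FORCE]. ROWS is JSON, a list of rows, each an object with "slide": the shift along the tool's x, y, z scaled (see below), a list of three; "angular": the turn, a rotation vector about the tool's x, y, z scaled (see below), a list of three; "claw": the opening, from -1 (shut) to 1 (fully open). In form: [{"slide": [tx, ty, tz], "angular": [rx, ry, rz], "claw": claw}, ...]. A call has 1 to 10 rows; each row is the pose to reach, as a shift and turn from the pose commanded when the call began, along the tool's axes at that moment; what a row does not reach only later rows make up. The controller multiplies each number of a shift by 0.25 m and each number of a turn by 30 degrees. A row lasts 1/10 s, in which the tool goes at most 50 mm and 8.59 degrees, less where a joint would pass 70% of its speed; a pose out of reach is approached as far as the arm can. A call with a number of a shift or a turn outside -1 to 1 is refused whole. A call with a gripper value outside its range is refused whole. The fingers move at their own pace and stop on an object; FORCE is the grip in N (left out, the last holds). Time passes only in rows, so rows that repeat a pose let the fingers close. It gives the time, the measured TCP pose, the force, the opening and the grip force at its end, in the units of the state.
- ctrl.get_state(): the state, without advancing time (a new reading comes with each control period).
- ctrl.get_image(name): name is "scene" or "top" or "wrist"; returns a dict with "color" (384x512x3 uint8, red, green, blue), "depth" (384x512 float32, m along the optical axis (not along the pixel's ray), 0 where there is no reading), "camera_matrix" (3x3 intrinsics, pixels), "extrinsics" (4x4, takes a point from camera to world coordinates); the wrist camera has in their place "tool_from_camera" (4x4, takes a point from camera to tool coordinates, whose origin is the TCP and whose axes are the flange's). Camera axes: x right, y up, looking along -z (the intrinsics and any distortion apply to the point x, -y, -z); pixel columns grow to the right and rows downward; lengths in m; the calibration is good to about 2 mm. A picture is of the moment at which its call begins: read the wrist's pose just before it.
- ctrl.close_job(): hands the job in; it is judged then, once.
Trained networks look in the newest picture that a camera, given by its name, has taken for a name from the list of things; names that differ only in an ending like _2 or _b are one class to them, and where a whole thing is asked for, a point or a joint stands for the part that bears it (a point fixed in the world has none). Each returns a list of dicts, best first, with "confidence" (0 to 1); they miss things now and then, are a little off and sometimes report something else, mostly with a low value. They report only what shows in the picture. A call takes as long as a camera call. They do not tell look-alikes from the thing itself.
- ctrl.find_in(query, camera): "bbox" ([centre column, centre row, width, height] in pixels, round what is visible of it).
- ctrl.outline_of(query, camera): "mask" (384x512 bool, what is visible of it) and "bbox" ([centre column, centre row, width, height] in pixels, round what is visible of it).
The state is a dict: "time": time; "joint_positions": joint angles; "qd": joint speeds; "joint_torque": joint torques, N m; "position": TCP position; "tool_rot": TCP orientation; "ft_force": force on the tool from outside, world axes, zero at the start; "torque": the same for the moment, N m; "grip_width": opening from 0.0 (shut) to 1.0 (fully open); "grip_force": force on a finger pad.
Only numpy, scipy, OpenCV 4.12 (cv2) and the standard library are available. Lean on these libraries where they do the work, as an engineer would, in place of code of your own. Each camera call takes 0.05 s, during which the arm holds its last target. There are 200 camera calls.

## Task

The vacuum filtration manifold has one filter head without a funnel. Set the spare funnel down gently, not dropped, upright on that empty head and centred so that flange lies on flange, and let go of it; then open that station's lever valve to the same angle as the valve of the running station, the one whose lever already stands partly open. Leave the valves and funnels of the other two stations as they are.

Things in the scene. Friction and masses are not known exactly. Their poses are not given: they have to be found in the camera images.
- funnel_spare: spare filter funnel, standing on the table left or right of the manifold: a plain steel tube open at both ends, 100 mm tall, 52 mm outside diameter, wall 2.5 mm, with a flange 60 mm across and 6 mm high round its foot; about 0.2 kg. Origin: centre of its underside, z up; round, so yaw is no matter. It rests on a head by its weight alone; nothing locates it.
- head_empty (a point): centre of the level top of the filter head without a funnel: a steel disc 60 mm across, 10 mm thick, top 130 mm above the table, on a thin riser. Three equal stations stand 140 mm apart on one rail along y (38 mm thick, top at 69 mm), turned up to 0.2 rad; which place is empty varies. x axis: along the branch pipe, from valve to head, away from the robot.
- stem_empty (a point): point on the vertical turning axis of the empty station's ball valve, 92 mm above the table (mid height of its lever's grip), 80 mm from head_empty along the branch pipe, towards the robot; same axes as head_empty. The rail's axis is 85 mm further towards the robot.
- lever_empty (a point): middle of the grip of the empty station's lever: a level black plastic sleeve 48 mm long, 14 mm wide, 10 mm high, mid height 92 mm above the table, 54 mm from the turning axis (spans 29 to 77 mm). The point turns with the lever: y points outward along it, z up. Free space under it, save for the rail when the lever points at the robot.
- valve_empty (a joint): angle of the empty station's lever, rad: 0 shut (lever square to the branch pipe, pointing to the robot's left, +y), pi/2 fully open (along the pipe, pointing back towards the robot); grows counter-clockwise seen from above. Shut at the start. Stiff, 0.25 N m (about 5 N at the grip), no spring: it stays where it is left.
- valve_run (a joint): angle of the running station's lever, same meaning as valve_empty; this is the opening to match. It starts partly open, somewhere from 0.55 to 1.15 rad; this station has a funnel on it.
- lever_run (a point): middle of the grip of the running station's lever, same shape and axes as lever_empty.
- valve_idle (a joint): angle of the waiting station's lever, same meaning; it is shut and stays shut although the station has a funnel on it.
- lever_idle (a point): middle of the grip of the waiting station's lever, same shape and axes as lever_empty.
- funnel_run: the funnel standing on the running station's head, like the spare one; origin: centre of its underside, 130 mm above the table; its rim is 230 mm above the table.
- funnel_idle: the funnel standing on the waiting station's head, like funnel_run.
There are look-alikes about, which are no part of the job. What is shaped like the funnel_spare but yellow is not meant.

How it is judged:
On the way, in this order (a step that is already met when the one before it is completed fails the run):
1. the spare funnel stands on the empty head, upright, centred within 6 mm and let go, while that station's valve is still shut (horizontal distance between funnel_spare and head_empty below 0.006 m and z of funnel_spare in the frame of head_empty between -0.003 and 0.003 m and angle between funnel_spare's own z axis and vertical below 0.06 rad and contact force between the fingers and funnel_spare below 0.3 N and value of joint valve_empty below 0.12 rad), for 0.2 s.
2. the empty station's lever stands within 0.15 rad of the running station's lever (angle between the y axis of lever_empty and the y axis of lever_run, either way round below 0.15 rad), for 0.2 s.
At the end, for the whole second after the job is handed in: The spare funnel stands upright and still on the formerly empty head, its axis within 6 mm of the head's; that station's lever stands within 0.15 rad (about 9 degrees) of the running station's lever; the levers and funnels of the other two stations are within 8 mm of where they were (angle between the y axis of lever_empty and the y axis of lever_run, either way round below 0.15 rad and horizontal distance between funnel_spare and head_empty below 0.006 m and z of funnel_spare in the frame of head_empty between -0.003 and 0.003 m and angle between funnel_spare's own z axis and vertical below 0.06 rad and linear speed of funnel_spare below 0.02 m/s and distance of each of lever_run, lever_idle, funnel_run, funnel_idle from where it was at the start of the episode below 0.008 m); the robot touches nothing.
It fails at once if the running or the waiting station's lever is moved by more than 8 mm at its grip (distance of any of lever_run, lever_idle from where it was at the start of the episode above 0.008 m).
It fails at once if the funnel of the running or the waiting station is shifted by more than 8 mm (distance of any of funnel_run, funnel_idle from where it was at the start of the episode above 0.008 m).
It fails at once if the spare funnel is tipped over (more than 45 degrees) (angle between funnel_spare's own z axis and vertical above 0.785 rad).
It fails at once if the spare funnel drops or bangs onto the empty head (faster than 0.5 m/s in the last 20 mm above it) (horizontal distance between funnel_spare and head_empty below 0.03 m and z of funnel_spare in the frame of head_empty between -0.005 and 0.02 m and linear speed of funnel_spare above 0.5 m/s).
It also fails if it takes over 58 s, if anything falls off the work surface, if the arm or the gripper's body presses on something with over 40 N, if the wrist force passes 120 N, or if a joint passes its speed limit or range.

## Working session

There is one attempt and no reset: what is moved stays moved. The work goes in short steps, Python scripts to look and compute and a shell command to move; the robot and the scene stay as the last step left them, time stands still between calls to the robot, and variables do not carry over. Pictures are saved under pics/ and viewed, at most 10 in all, crops included, and the job is handed in when it is done.

```bash
mkdir -p pics; cat > h.py <<'E'
import numpy as np, cv2
from bench import ctrl
from scipy.spatial.transform import Rotation as R
def cloud(im, T=None):
    d=im["depth"]; K=im["camera_matrix"]; v,u=np.indices(d.shape)
    x=(u-K[0,2])/K[0,0]*d; y=(v-K[1,2])/K[1,1]*d
    P=np.stack([x,-y,-d],-1)
    T=im["extrinsics"] if T is None else T
    P=P@T[:3,:3].T+T[:3,3]; P[d<=0]=np.nan
    return P
def wristT(im,s):
    T=np.eye(4); T[:3,:3]=R.from_rotvec(s["tool_rot"]).as_matrix(); T[:3,3]=s["position"]
    return T@im["tool_from_camera"]
def save(im,n): cv2.imwrite("pics/"+n,im["color"][:,:,::-1])
E
python3 - <<'E'
from h import *
s=ctrl.get_state(); print(s["time"],s["position"],s["tool_rot"],R.from_rotvec(s["tool_rot"]).as_matrix().round(3))
a=ctrl.get_image("scene"); b=ctrl.get_image("top")
cv2.imwrite("pics/a.png",np.vstack([cv2.resize(a["color"],(400,300)),cv2.resize(b["color"],(400,300))])[:,:,::-1])
save(b,"top.png")
for cam,im in(("top",b),("scene",a)):
    P=cloud(im)
    for q in("funnel_spare","lever_empty","lever_run","lever_idle","funnel_run","head_empty"):
        try:
            for r in ctrl.outline_of(q,cam)[:6]:
                p=P[r["mask"]]; print(cam,q,round(r["confidence"],2),np.round(r["bbox"]),np.nanmedian(p,0).round(3),np.nanmax(p,0).round(3),im["color"][r["mask"]].mean(0).round())
        except Exception as e: print(q,e)
E
```

```text
0.0 [0.17753808 0.62472981 0.23245204] [-4.33366102e-01 -3.11139349e+00  3.03036051e-03] [[-0.962  0.273 -0.   ]
 [ 0.273  0.962 -0.002]
 [-0.    -0.002 -1.   ]]
top funnel_spare 0.78 [125. 213.  32.  11.] [0.459 0.376 0.053] [0.487 0.408 0.103] [44. 43. 42.]
top funnel_spare 0.69 [138. 252.  30.  14.] [0.341 0.326 0.055] [0.369 0.373 0.102] [62. 52. 17.]
top lever_run 0.6 [179. 198.  24.  20.] [0.505 0.206 0.093] [0.534 0.246 0.101] [45. 44. 44.]
top funnel_run 0.83 [190. 160.  24.  30.] [0.609 0.172 0.17 ] [0.682 0.217 0.233] [52. 51. 50.]
top head_empty 0.58 [188. 160.  21.  27.] [0.605 0.173 0.185] [0.63  0.197 0.231] [42. 41. 41.]
top head_empty 0.56 [230. 185.  35.  64.] [0.563 0.039 0.094] [0.654 0.112 0.135] [72. 72. 71.]
scene funnel_spare 0.96 [314. 148.  17.  34.] [0.355 0.315 0.058] [0.373 0.364 0.102] [81. 64. 16.]
scene funnel_spare 0.95 [346. 158.  22.  31.] [0.471 0.371 0.065] [0.49  0.41  0.105] [54. 52. 51.]
scene lever_empty 0.55 [284. 188.  26.  15.] [0.521 0.077 0.093] [0.53  0.163 0.101] [32. 31. 31.]
scene lever_run 0.46 [312. 171.   8.  20.] [0.506 0.2   0.088] [0.533 0.269 0.099] [45. 43. 42.]
scene funnel_run 0.94 [327. 167.  26.  43.] [0.618 0.162 0.193] [0.636 0.438 0.232] [55. 54. 52.]
scene head_empty 0.67 [278. 206.  42.  54.] [0.584 0.033 0.073] [0.629 0.163 0.135] [60. 58. 57.]
```

View pics/top.png

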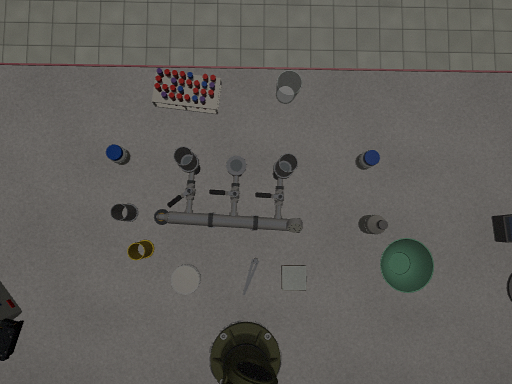

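View pics/a.png

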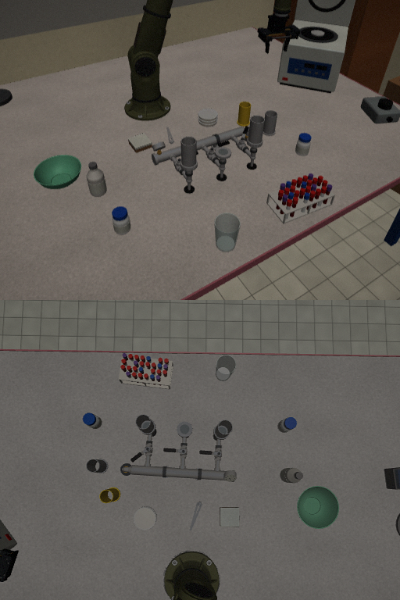

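Steel funnel at top-view (125,212) is the one meant; the one at (140,250) is yellow, so a look-alike. The empty head is the middle one (236,166). The running lever is the left one (176,200) and the idle one is on the right (263,195). Next: an enlarged crop and fitted positions.

```bash
python3 - <<'E'
from h import *
im=ctrl.get_image("top"); P=cloud(im); c=im["color"].astype(int)
cv2.imwrite("pics/crop.png",cv2.resize(im["color"][130:270,100:310],None,fx=3.8,fy=3.8,interpolation=cv2.INTER_CUBIC)[:,:,::-1])
print("camK",im["camera_matrix"][0,0],im["extrinsics"][:3,3])
def pts(u0,u1,v0,v1,z0,z1):
    q=P[v0:v1,u0:u1].reshape(-1,3); k=(q[:,2]>z0)&(q[:,2]<z1); return q[k]
def rep(n,q):
    (x,y),r=cv2.minEnclosingCircle(q[:,:2].astype(np.float32)); print(n,len(q),"circ",round(x,4),round(y,4),round(r,4),"mean",q.mean(0).round(4))
rep("head",pts(222,252,150,182,.125,.137))
rep("spare rim",pts(108,142,198,226,.094,.108))
rep("funrun rim",pts(170,205,145,178,.222,.24))
rep("funidle rim",pts(268,302,148,185,.222,.24))
def lev(n,u0,u1,v0,v1):
    q=pts(u0,u1,v0,v1,.08,.105); m=(P[...,2]>.08)&(P[...,2]<.105)&(c.sum(-1)<110)
    m[:, :u0]=0;m[:,u1:]=0;m[:v0]=0;m[v1:]=0
    k=P[m]; 
    w=np.linalg.svd(k[:,:2]-k[:,:2].mean(0))[2][0]; print(n,len(k),k.mean(0).round(4),k.min(0).round(3),k.max(0).round(3),np.degrees(np.arctan2(w[1],w[0])))
lev("run",164,188,188,210); lev("emp",205,230,186,200); lev("idle",251,273,188,202)
# rail direction
q=pts(160,300,208,232,.06,.073); w=np.linalg.svd(q[:,:2]-q[:,:2].mean(0))[2][0]; print("rail",len(q),q.mean(0),np.degrees(np.arctan2(w[1],w[0])))
E
```

```text
camK 349.1253260101038 [0.43322266 0.01988859 1.14764991]
head 313 circ 0.5985 0.0336 0.0299 mean [0.5981 0.0338 0.1296]
spare rim 56 circ 0.4595 0.3817 0.0262 mean [0.4594 0.3816 0.0984]
funrun rim 76 circ 0.606 0.1733 0.026 mean [0.6063 0.1737 0.2283]
funidle rim 77 circ 0.5906 -0.1065 0.0262 mean [ 0.5903 -0.1067  0.2284]
run 65 [0.4939 0.2175 0.0965] [0.477 0.198 0.09 ] [0.511 0.236 0.101] 129.0283065146101
emp 66 [0.5213 0.0886 0.0962] [0.515 0.068 0.09 ] [0.527 0.111 0.101] -94.49883295300982
idle 66 [ 0.5138 -0.0503  0.096 ] [ 0.507 -0.071  0.092] [ 0.52  -0.028  0.1  ] -93.03966337696414
rail 1241 [0.43579235 0.06228691 0.06582449] -92.89952494544353
```

View pics/crop.png

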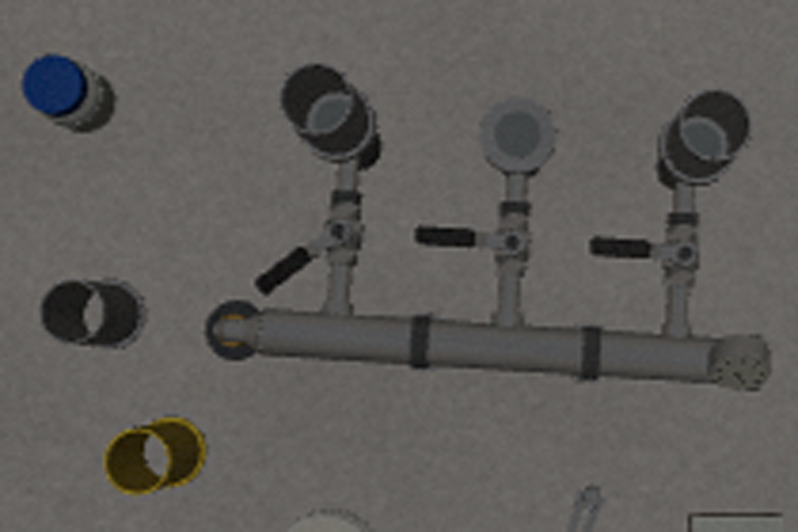

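```bash
cat >> h.py <<'E'
def Rt(yaw=-3.1,tilt=0):
    y=np.radians(yaw); b=np.array([[-np.cos(y),-np.sin(y),0],[-np.sin(y),np.cos(y),0],[0,0,-1]]).T
    b=np.array([[-np.cos(y),-np.sin(y),0],[-np.sin(y),np.cos(y),0],[0,0,-1]]).T
    return R.from_rotvec(np.radians(tilt)*-b[:,1])*R.from_matrix(b)
def go(p,Rg=None,s=None,full=None):
    s=s or ctrl.get_state(); A=R.from_rotvec(s["tool_rot"])
    print("slide",(A.inv().apply(np.array(p)-s["position"])/.25).round(3),"ang",((A.inv()*(Rg or A)).as_rotvec()/np.radians(30)).round(3))
E
python3 - <<'E'
from h import *
print(Rt().as_matrix().round(3), Rt(0,30).as_matrix()[:,2])
go([.4595,.3817,.18],Rt()); go([.318,.503,.2],Rt())
E
```

```text
[[-0.999  0.054  0.   ]
 [ 0.054  0.999  0.   ]
 [ 0.     0.    -1.   ]] [ 0.5        0.        -0.8660254]
slide [-1.351 -0.629  0.214] ang [ 0.     0.    -0.425]
slide [-0.674 -0.317  0.134] ang [ 0.     0.    -0.425]
```

```bash
python3 -m inch '[{"slide":[-0.17,-0.08,0.03],"angular":[0,0,-0.1],"claw":1},{"slide":[-0.34,-0.16,0.06],"angular":[0,0,-0.2],"claw":1},{"slide":[-0.51,-0.24,0.1],"angular":[0,0,-0.3],"claw":1},{"slide":[-0.674,-0.317,0.134],"angular":[0,0,-0.425],"claw":1},{"slide":[-0.674,-0.317,0.134],"angular":[0,0,-0.425],"claw":1},{"slide":[-0.674,-0.317,0.134],"angular":[0,0,-0.425],"claw":1}]'
python3 - <<'E'
from h import *
go([.4595,.3817,.19],Rt())
E
```

```text
time: 1.35
position: [0.3194, 0.5019, 0.2001]
tool_rot: [-0.091, -3.14, -0.0]
ft_force: [-0.4, 0.8, -0.4]
grip_width: 0.999
grip_force: 0.0
slide [-0.587 -0.448  0.04 ] ang [ 0.    -0.    -0.008]
```

```bash
python3 -m inch '[{"slide":[-0.15,-0.11,0],"angular":[0,0,0],"claw":1},{"slide":[-0.3,-0.22,0],"angular":[0,0,0],"claw":1},{"slide":[-0.45,-0.34,0.02],"angular":[0,0,0],"claw":1},{"slide":[-0.587,-0.448,0.04],"angular":[0,0,0],"claw":1},{"slide":[-0.587,-0.448,0.04],"angular":[0,0,0],"claw":1},{"slide":[-0.587,-0.448,0.04],"angular":[0,0,0],"claw":1},{"slide":[-0.587,-0.448,0.04],"angular":[0,0,0],"claw":1}]'
python3 - <<'E'
from h import *
s=ctrl.get_state(); im=ctrl.get_image("wrist"); P=cloud(im,wristT(im,s)); save(im,"w1.png")
q=P.reshape(-1,3); k=q[(q[:,2]>.092)&(q[:,2]<.112)&(np.hypot(q[:,0]-.4595,q[:,1]-.3817)<.045)]
print(len(k),k.mean(0) if len(k) else 0, cv2.minEnclosingCircle(k[:,:2].astype(np.float32)) if len(k) else 0)
go([.4595,.3817,.072],Rt())
E
```

```text
time: 2.05
position: [0.4566, 0.3858, 0.1903]
tool_rot: [-0.079, -3.14, -0.002]
ft_force: [-0.7, 0.1, -0.9]
grip_width: 0.999
grip_force: 0.0
717 [0.458104   0.38260845 0.09919747] ((0.4570736289024353, 0.38260143995285034), 0.026064231991767883)
slide [-0.013 -0.017  0.473] ang [ 0.003 -0.001  0.008]
```

View pics/w1.png

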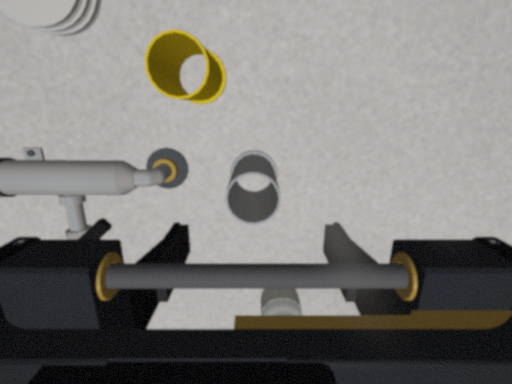

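The wrist view shows the steel tube's rim at (253,200), between the fingers, with the yellow one well clear at (185,68). Descending to grasp.

```bash
python3 -m inch '[{"slide":[-0.008,-0.014,0.1],"angular":[0,0,0],"claw":1},{"slide":[-0.008,-0.014,0.2],"angular":[0,0,0],"claw":1},{"slide":[-0.008,-0.014,0.3],"angular":[0,0,0],"claw":1},{"slide":[-0.008,-0.014,0.4],"angular":[0,0,0],"claw":1},{"slide":[-0.008,-0.014,0.473],"angular":[0,0,0],"claw":1},{"slide":[-0.008,-0.014,0.473],"angular":[0,0,0],"claw":1},{"slide":[-0.008,-0.014,0.473],"angular":[0,0,0],"claw":1}]' && python3 -m inch '[{"slide":[0,0,0],"angular":[0,0,0],"claw":0.2},{"slide":[0,0,0],"angular":[0,0,0],"claw":0.1},{"slide":[0,0,0],"angular":[0,0,0],"claw":0},{"slide":[0,0,0],"angular":[0,0,0],"claw":-0.2},{"slide":[0,0,0],"angular":[0,0,0],"claw":-0.3},{"slide":[0,0,0],"angular":[0,0,0],"claw":-0.3},{"slide":[0,0,0],"angular":[0,0,0],"claw":-0.3},{"slide":[0,0,0],"angular":[0,0,0],"claw":-0.3}]' 25
```

```text
time: 2.8
position: [0.4594, 0.381, 0.0722]
tool_rot: [-0.082, -3.14, -0.001]
ft_force: [0.2, 0.1, -0.1]
grip_width: 0.998
grip_force: 0.0
time: 3.6
position: [0.4606, 0.3806, 0.0723]
tool_rot: [0.085, 3.14, 0.003]
ft_force: [0.0, 2.5, 2.6]
grip_width: 0.587
grip_force: 24.9
```

```bash
python3 -m inch '[{"slide":[0,0,-0.05],"angular":[0,0,0],"claw":-0.3},{"slide":[0,0,-0.2],"angular":[0,0,0],"claw":-0.3},{"slide":[0,0,-0.35],"angular":[0,0,0],"claw":-0.3},{"slide":[0,0,-0.5],"angular":[0,0,0],"claw":-0.3},{"slide":[0,0,-0.65],"angular":[0,0,0],"claw":-0.3},{"slide":[0,0,-0.8],"angular":[0,0,0],"claw":-0.3},{"slide":[0,0,-0.95],"angular":[0,0,0],"claw":-0.3},{"slide":[0,0,-1],"angular":[0,0,0],"claw":-0.3},{"slide":[0,0,-1],"angular":[0,0,0],"claw":-0.3},{"slide":[0,0,-1],"angular":[0,0,0],"claw":-0.3}]'
python3 - <<'E'
from h import *
go([.51,.18,.335],Rt()); go([.6,.0335,.335],Rt())
E
```

```text
time: 4.6
position: [0.4598, 0.3787, 0.3195]
tool_rot: [-0.086, -3.138, 0.004]
ft_force: [-0.3, 0.7, -3.8]
grip_width: 0.582
grip_force: 26.3
slide [-0.244 -0.783 -0.06 ] ang [-0.005 -0.005 -0.001]
slide [-0.635 -1.348 -0.06 ] ang [-0.005 -0.005 -0.001]
```

```bash
python3 -m inch '[{"slide":[-0.03,-0.08,-0.02],"angular":[0,0,0],"claw":-0.3},{"slide":[-0.07,-0.2,-0.06],"angular":[0,0,0],"claw":-0.3},{"slide":[-0.11,-0.34,-0.06],"angular":[0,0,0],"claw":-0.3},{"slide":[-0.15,-0.48,-0.06],"angular":[0,0,0],"claw":-0.3},{"slide":[-0.19,-0.62,-0.06],"angular":[0,0,0],"claw":-0.3},{"slide":[-0.23,-0.74,-0.06],"angular":[0,0,0],"claw":-0.3},{"slide":[-0.244,-0.783,-0.06],"angular":[0,0,0],"claw":-0.3},{"slide":[-0.244,-0.783,-0.06],"angular":[0,0,0],"claw":-0.3},{"slide":[-0.244,-0.783,-0.06],"angular":[0,0,0],"claw":-0.3}]'
python3 - <<'E'
from h import *
go([.6,.0335,.335],Rt())
E
```

```text
time: 5.5
position: [0.5097, 0.1824, 0.3354]
tool_rot: [-0.082, -3.138, -0.0]
ft_force: [0.0, 0.5, -2.6]
grip_width: 0.588
grip_force: 26.3
slide [-0.392 -0.576  0.   ] ang [ 0.    -0.005  0.003]
```

```bash
python3 -m inch '[{"slide":[-0.04,-0.06,0],"angular":[0,0,0],"claw":-0.3},{"slide":[-0.12,-0.18,0],"angular":[0,0,0],"claw":-0.3},{"slide":[-0.2,-0.3,0],"angular":[0,0,0],"claw":-0.3},{"slide":[-0.28,-0.42,0],"angular":[0,0,0],"claw":-0.3},{"slide":[-0.36,-0.53,0],"angular":[0,0,0],"claw":-0.3},{"slide":[-0.392,-0.576,0],"angular":[0,0,0],"claw":-0.3},{"slide":[-0.392,-0.576,0],"angular":[0,0,0],"claw":-0.3},{"slide":[-0.392,-0.576,0],"angular":[0,0,0],"claw":-0.3},{"slide":[-0.392,-0.576,0],"angular":[0,0,0],"claw":-0.3}]'
python3 - <<'E'
from h import *
s=ctrl.get_state(); p=s["position"]; print(p,s["tool_rot"])
W=ctrl.get_image("wrist"); S=ctrl.get_image("scene"); T=ctrl.get_image("top")
cv2.imwrite("pics/b.png",np.hstack([cv2.resize(W["color"],(400,300)),cv2.resize(S["color"][100:260,210:424],(400,300))])[:,:,::-1])
for n,im,M in(("w",W,wristT(W,s)),("s",S,None),("t",T,None)):
    P=cloud(im,M).reshape(-1,3); 
    for z0,z1 in((.255,.267),(.267,.30),(.345,.37),(.125,.137)):
        k=P[(P[:,2]>z0)&(P[:,2]<z1)&(np.hypot(P[:,0]-.5985,P[:,1]-.0335)<.045)]
        if len(k)>5: print(n,z0,len(k),k.mean(0).round(4),k.min(0).round(4),k.max(0).round(4))
E
```

```text
time: 6.4
position: [0.6002, 0.0349, 0.3365]
tool_rot: [-0.079, -3.14, -0.002]
ft_force: [0.0, 0.6, -3.4]
grip_width: 0.587
grip_force: 24.9
[0.60015712 0.03485387 0.33654923] [-7.86266018e-02 -3.13980289e+00 -2.33348920e-03]
w 0.255 13 [0.6127 0.0331 0.2664] [0.5704 0.0125 0.2655] [0.6203 0.0417 0.267 ]
w 0.267 1803 [0.5925 0.0364 0.282 ] [0.5668 0.0071 0.267 ] [0.6208 0.066  0.3   ]
w 0.345 4278 [0.5923 0.0356 0.3597] [ 0.5704 -0.0028  0.345 ] [0.6226 0.0741 0.37  ]
w 0.125 954 [0.5855 0.0337 0.1312] [0.5668 0.0046 0.125 ] [0.6066 0.0629 0.1337]
s 0.255 12 [0.6129 0.0207 0.2654] [0.5907 0.0064 0.2632] [0.626  0.0417 0.267 ]
s 0.267 240 [0.612  0.0246 0.2816] [0.5737 0.0055 0.2673] [0.6265 0.0626 0.2996]
s 0.345 304 [0.6039 0.0347 0.3563] [ 0.5698 -0.0053  0.3451] [0.6236 0.0725 0.3696]
s 0.125 238 [0.5986 0.0319 0.1299] [0.5686 0.0035 0.125 ] [0.6273 0.0615 0.1347]
```

View pics/b.png

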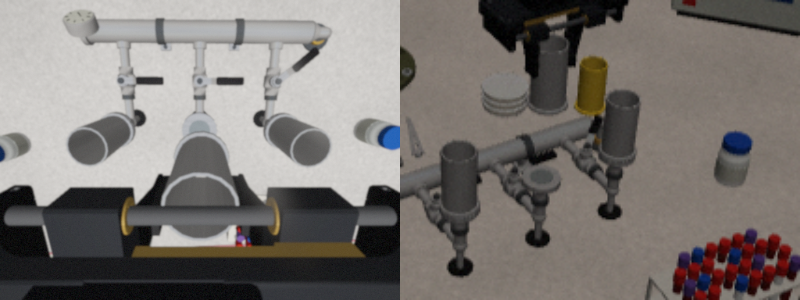

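```bash
cat > m.py <<'E'
from h import *
from scipy.optimize import least_squares
def fit(zb,hx=.5985,hy=.0335):
    s=ctrl.get_state(); print("tcp",s["position"])
    W=ctrl.get_image("wrist"); S=ctrl.get_image("scene")
    for n,im,M in(("w",W,wristT(W,s)),("s",S,None)):
        P=cloud(im,M).reshape(-1,3); r=np.hypot(P[:,0]-hx,P[:,1]-hy)
        side=(P[:,0]<hx+.0) if n=="w" else (P[:,0]>hx)
        k=P[(P[:,2]>zb+.012)&(P[:,2]<zb+.055)&(r<.04)&(abs(P[:,1]-hy)<.035)&side]
        f=lambda c:np.hypot(k[:,0]-c[0]-c[2]*(k[:,2]-zb),k[:,1]-c[1]-c[3]*(k[:,2]-zb))-.026
        o=least_squares(f,[hx,hy,0,0],loss="soft_l1",f_scale=.001)
        z=least_squares(lambda c:np.hypot(k[:,0]-c[0],k[:,1]-c[1])-.026,[hx,hy],loss="soft_l1",f_scale=.001)
        print(n,len(k),"base+tilt",o.x.round(4),"notilt",z.x.round(4),"rms",np.sqrt((o.fun**2).mean()).round(4))
        h=P[(P[:,2]>.127)&(P[:,2]<.134)&(r<.036)]
        if len(h)>20:
            hull=cv2.convexHull(h[:,:2].astype(np.float32))[:,0]; print("  head pts",len(h),cv2.minEnclosingCircle(hull))
        fl=P[(P[:,2]>zb-.003)&(P[:,2]<zb+.012)&(r<.036)]
        if len(fl)>5: print("  flange zmin/max",fl[:,2].min().round(4),fl.mean(0).round(4))
E
python3 -c "from m import *; fit(.2645)"
```

```text
tcp [0.60034287 0.03344639 0.33696586]
w 956 base+tilt [ 0.5972  0.0349 -0.0006 -0.0156] notilt [0.5972 0.0344] rms 0.0002
  head pts 958 ((0.596109926700592, 0.033801764249801636), 0.029767798259854317)
  flange zmin/max 0.2661 [0.5844 0.0359 0.272 ]
s 232 base+tilt [ 0.5967  0.034  -0.0171  0.0093] notilt [0.5961 0.0344] rms 0.0017
  head pts 223 ((0.5976750254631042, 0.03452422469854355), 0.03202437609434128)
  flange zmin/max 0.2628 [0.6113 0.0233 0.2709]
```

```bash
python3 -m inch '[{"slide":[-0.004,0,0.04],"angular":[0,0,0],"claw":-0.3},{"slide":[-0.004,0,0.12],"angular":[0,0,0],"claw":-0.3},{"slide":[-0.004,0,0.2],"angular":[0,0,0],"claw":-0.3},{"slide":[-0.004,0,0.28],"angular":[0,0,0],"claw":-0.3},{"slide":[-0.004,0,0.36],"angular":[0,0,0],"claw":-0.3},{"slide":[-0.004,0,0.42],"angular":[0,0,0],"claw":-0.3},{"slide":[-0.004,0,0.46],"angular":[0,0,0],"claw":-0.3},{"slide":[-0.004,0,0.476],"angular":[0,0,0],"claw":-0.3},{"slide":[-0.004,0,0.476],"angular":[0,0,0],"claw":-0.3},{"slide":[-0.004,0,0.476],"angular":[0,0,0],"claw":-0.3}]'
python3 -c "from m import *; fit(.1455)"
```

```text
time: 7.65
position: [0.6023, 0.0317, 0.2187]
tool_rot: [0.085, 3.139, 0.0]
ft_force: [-0.2, -1.0, -1.7]
grip_width: 0.594
grip_force: 26.3
tcp [0.60226135 0.03165079 0.21869605]
w 949 base+tilt [ 0.5992  0.0332 -0.0028 -0.0152] notilt [0.5991 0.0326] rms 0.0002
  head pts 463 ((0.5910712480545044, 0.03396683558821678), 0.02901417575776577)
  flange zmin/max 0.1479 [0.5859 0.0339 0.1536]
s 202 base+tilt [ 0.5987  0.0335 -0.0287 -0.0158] notilt [0.5977 0.033 ] rms 0.0019
  head pts 104 ((0.6004146337509155, 0.030831383541226387), 0.02972221001982689)
  flange zmin/max 0.1459 [0.6137 0.0221 0.1525]
```

```bash
python3 -m inch '[{"slide":[0,0,0.01],"angular":[0,0,0],"claw":-0.3},{"slide":[0,0,0.02],"angular":[0,0,0],"claw":-0.3},{"slide":[0,0,0.03],"angular":[0,0,0],"claw":-0.3},{"slide":[0,0,0.04],"angular":[0,0,0],"claw":-0.3},{"slide":[0,0,0.05],"angular":[0,0,0],"claw":-0.3},{"slide":[0,0,0.056],"angular":[0,0,0],"claw":-0.3},{"slide":[0,0,0.056],"angular":[0,0,0],"claw":-0.3},{"slide":[0,0,0.056],"angular":[0,0,0],"claw":-0.3}]'
python3 -m inch '[{"slide":[0,0,0.004],"angular":[0,0,0],"claw":-0.3},{"slide":[0,0,0.004],"angular":[0,0,0],"claw":-0.3},{"slide":[0,0,0.004],"angular":[0,0,0],"claw":-0.3}]'
```

```text
time: 8.55
position: [0.6017, 0.0317, 0.2038]
tool_rot: [0.085, 3.14, 0.0]
ft_force: [-0.1, 0.1, -3.5]
grip_width: 0.587
grip_force: 26.3
time: 8.85
position: [0.6017, 0.0317, 0.2028]
tool_rot: [0.085, 3.14, 0.0]
ft_force: [-0.5, -0.1, -2.3]
grip_width: 0.589
grip_force: 26.3
```

```bash
python3 -m inch '[{"slide":[0,0,0.004],"angular":[0,0,0],"claw":-0.3},{"slide":[0,0,0.004],"angular":[0,0,0],"claw":-0.3},{"slide":[0,0,0.004],"angular":[0,0,0],"claw":-0.3}]'
python3 -c "from m import *; fit(.130)"
```

```text
time: 9.15
position: [0.602, 0.0317, 0.2023]
tool_rot: [0.085, 3.14, 0.0]
ft_force: [-0.5, 0.4, 0.2]
grip_width: 0.586
grip_force: 26.3
tcp [0.60195048 0.03173736 0.20230648]
w 964 base+tilt [ 0.5987  0.0332 -0.0008 -0.0141] notilt [0.5987 0.0327] rms 0.0002
  head pts 294 ((0.5929625034332275, 0.03446691855788231), 0.029440954327583313)
  flange zmin/max 0.127 [0.5829 0.0348 0.1357]
s 192 base+tilt [ 0.5972  0.0338  0.0038 -0.0277] notilt [0.5973 0.0329] rms 0.0018
  head pts 36 ((0.6024068593978882, 0.028713839128613472), 0.028696125373244286)
  flange zmin/max 0.1279 [0.6132 0.0211 0.1353]
```

```bash
python3 -m inch '[{"slide":[0,0,0.002],"angular":[0,0,0],"claw":-0.3},{"slide":[0,0,0.002],"angular":[0,0,0],"claw":-0.3}]' 8; python3 -m inch '[{"slide":[0,0,0],"angular":[0,0,0],"claw":0.25},{"slide":[0,0,0],"angular":[0,0,0],"claw":0.5},{"slide":[0,0,0],"angular":[0,0,0],"claw":0.8},{"slide":[0,0,0],"angular":[0,0,0],"claw":1},{"slide":[0,0,0],"angular":[0,0,0],"claw":1},{"slide":[0,0,0],"angular":[0,0,0],"claw":1}]'
python3 -c "from m import *; fit(.130)"
```

```text
time: 9.45
position: [0.6021, 0.0321, 0.202]
tool_rot: [0.085, 3.139, 0.001]
ft_force: [-2.5, 1.3, 3.4]
grip_width: 0.594
grip_force: 8.0
time: 10.05
position: [0.6017, 0.0316, 0.2013]
tool_rot: [0.085, 3.14, -0.0]
ft_force: [0.3, 0.8, -0.4]
grip_width: 0.965
grip_force: 0.0
tcp [0.60170671 0.03158982 0.20125001]
w 965 base+tilt [ 0.5986  0.0331 -0.001  -0.0009] notilt [0.5986 0.0331] rms 0.0002
  head pts 291 ((0.5935285091400146, 0.03391733765602112), 0.02901287190616131)
  flange zmin/max 0.1272 [0.5831 0.0347 0.1356]
s 198 base+tilt [ 0.5976  0.0343 -0.0114 -0.0218] notilt [0.5972 0.0335] rms 0.0017
  head pts 38 ((0.6001766920089722, 0.028838368132710457), 0.029758896678686142)
  flange zmin/max 0.1276 [0.6122 0.0209 0.1351]
```

```bash
python3 -m inch '[{"slide":[0,0,-0.04],"angular":[0,0,0],"claw":1},{"slide":[0,0,-0.12],"angular":[0,0,0],"claw":1},{"slide":[0,0,-0.24],"angular":[0,0,0],"claw":1},{"slide":[0,0,-0.36],"angular":[0,0,0],"claw":1},{"slide":[0,0,-0.48],"angular":[0,0,0],"claw":1},{"slide":[0,0,-0.6],"angular":[0,0,0],"claw":1},{"slide":[0,0,-0.68],"angular":[0,0,0],"claw":1},{"slide":[0,0,-0.68],"angular":[0,0,0],"claw":1},{"slide":[0,0,-0.68],"angular":[0,0,0],"claw":1}]'
python3 - <<'E'
from h import *
s=ctrl.get_state(); im=ctrl.get_image("wrist"); print(im["tool_from_camera"].round(3)); print(s["joint_positions"])
P=cloud(im,wristT(im,s)).reshape(-1,3); k=P[(P[:,2]>.222)&(P[:,2]<.24)&(np.hypot(P[:,0]-.5985,P[:,1]-.0335)<.04)]
print("rim",len(k),cv2.minEnclosingCircle(k[:,:2].astype(np.float32)) if len(k) else 0)
g=Rt(-3.1,35); zt=g.as_matrix()[:,2]; print(zt)
go(np.array([.555,.092,.27])-.011*zt,g)
E
```

```text
time: 11.05
position: [0.6017, 0.0316, 0.3716]
tool_rot: [0.085, 3.14, 0.0]
ft_force: [0.0, 0.4, -0.3]
grip_width: 1.0
grip_force: 0.0
[[-0.001  0.953  0.302  0.083]
 [ 1.     0.001  0.     0.   ]
 [-0.     0.302 -0.953 -0.152]
 [ 0.     0.     0.     1.   ]]
[-0.43910019  0.1950913   0.41402594  1.35264611 -0.07827119  1.60904932
  1.48135782]
rim 484 ((0.5982377529144287, 0.03308500722050667), 0.026071375235915184)
[ 0.5727371  -0.03101833 -0.81915204]
slide [0.223 0.231 0.367] ang [-0.    -1.168 -0.   ]
```

```bash
python3 -m inch '[{"slide":[0.05,0.05,0],"angular":[0,-0.15,0],"claw":0},{"slide":[0.1,0.1,0],"angular":[0,-0.35,0],"claw":-1},{"slide":[0.17,0.17,0],"angular":[0,-0.6,0],"claw":-1},{"slide":[0.223,0.231,0],"angular":[0,-0.8,0],"claw":-1},{"slide":[0.223,0.231,0],"angular":[0,-0.9,0],"claw":-1},{"slide":[0.223,0.231,0],"angular":[0,-0.9,0],"claw":-1},{"slide":[0.223,0.231,0],"angular":[0,-0.9,0],"claw":-1}]' 30
python3 - <<'E'
from h import *
s=ctrl.get_state(); print(s["joint_positions"])
g=Rt(-3.1,35); zt=g.as_matrix()[:,2]
go(np.array([.555,.092,.27])-.011*zt,g)
E
```

```text
time: 11.8
position: [0.5489, 0.0917, 0.3706]
tool_rot: [0.073, 2.671, -0.018]
ft_force: [0.6, -0.2, 0.2]
grip_width: 0.448
grip_force: 0.0
[-0.58894085 -0.26334239  0.21479444  1.84996176  0.26955232  1.12773599
  1.08298998]
slide [0.166 0.003 0.326] ang [-0.001 -0.27  -0.001]
```

```bash
python3 -m inch '[{"slide":[0.05,0,0.1],"angular":[0,-0.05,0],"claw":-1},{"slide":[0.1,0,0.2],"angular":[0,-0.15,0],"claw":-1},{"slide":[0.166,0.003,0.326],"angular":[0,-0.27,0],"claw":-1},{"slide":[0.166,0.003,0.326],"angular":[0,-0.27,0],"claw":-1},{"slide":[0.166,0.003,0.326],"angular":[0,-0.27,0],"claw":-1},{"slide":[0.166,0.003,0.326],"angular":[0,-0.27,0],"claw":-1}]'
python3 - <<'E'
from h import *
s=ctrl.get_state(); print(s["joint_positions"])
g=Rt(-3.1,35); zt=g.as_matrix()[:,2]
go(np.array([.557,.092,.085])-.011*zt,g)
im=ctrl.get_image("wrist"); save(im,"w3.png")
E
```

```text
time: 12.4
position: [0.5506, 0.0919, 0.2806]
tool_rot: [0.072, 2.528, -0.022]
ft_force: [-0.0, 1.1, 0.3]
grip_width: 0.013
grip_force: 0.0
[-0.28541151 -0.29810339 -0.06501215  2.11188183  0.30375367  0.77916879
  1.0036034 ]
slide [0.429 0.001 0.611] ang [-0.002  0.003 -0.005]
```

View pics/w3.png

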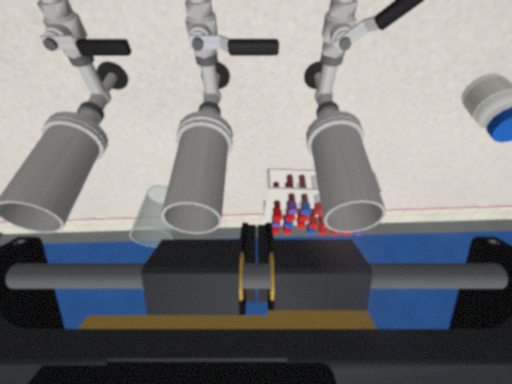

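```bash
python3 -m inch '[{"slide":[0.04,0,0.06],"angular":[0,0,0],"claw":-1},{"slide":[0.1,0,0.145],"angular":[0,0,0],"claw":-1},{"slide":[0.16,0,0.23],"angular":[0,0,0],"claw":-1},{"slide":[0.22,0,0.31],"angular":[0,0,0],"claw":-1},{"slide":[0.257,0,0.367],"angular":[0,0,0],"claw":-1},{"slide":[0.257,0,0.367],"angular":[0,0,0],"claw":-1},{"slide":[0.257,0,0.367],"angular":[0,0,0],"claw":-1}]'
python3 - <<'E'
from h import *
s=ctrl.get_state(); print(s["joint_positions"])
g=Rt(-3.1,35); zt=g.as_matrix()[:,2]
go(np.array([.557,.092,.085])-.011*zt,g)
E
```

```text
time: 13.15
position: [0.5506, 0.0936, 0.1693]
tool_rot: [0.068, 2.527, -0.021]
ft_force: [1.0, -0.4, 0.6]
grip_width: 0.007
grip_force: 0.0
[-0.24483316 -0.19073132 -0.11232798  2.26386059  0.42635113  0.53577823
  0.84572412]
slide [ 0.173 -0.005  0.247] ang [ 0.001  0.006 -0.001]
```

```bash
python3 -m inch '[{"slide":[0.03,0,0.04],"angular":[0,0,0],"claw":-1},{"slide":[0.06,0,0.085],"angular":[0,0,0],"claw":-1},{"slide":[0.09,0,0.13],"angular":[0,0,0],"claw":-1},{"slide":[0.12,0,0.17],"angular":[0,0,0],"claw":-1},{"slide":[0.15,0,0.215],"angular":[0,0,0],"claw":-1},{"slide":[0.173,0,0.247],"angular":[0,0,0],"claw":-1},{"slide":[0.173,0,0.247],"angular":[0,0,0],"claw":-1},{"slide":[0.173,0,0.247],"angular":[0,0,0],"claw":-1}]'
python3 - <<'E'
from h import *
s=ctrl.get_state(); print(s["joint_positions"])
g=Rt(-3.1,35); zt=g.as_matrix()[:,2]
go(np.array([.514,.092,.085])-.011*zt,g)
im=ctrl.get_image("wrist"); save(im,"w4.png")
E
```

```text
time: 13.95
position: [0.55, 0.0933, 0.093]
tool_rot: [0.069, 2.527, -0.021]
ft_force: [0.5, 0.2, 0.7]
grip_width: 0.008
grip_force: 0.0
[-0.19003494 -0.06608688 -0.173039    2.33721031  0.66161674  0.37225494
  0.58931521]
slide [ 0.136 -0.013 -0.1  ] ang [ 0.001  0.005 -0.001]
```

View pics/w4.png

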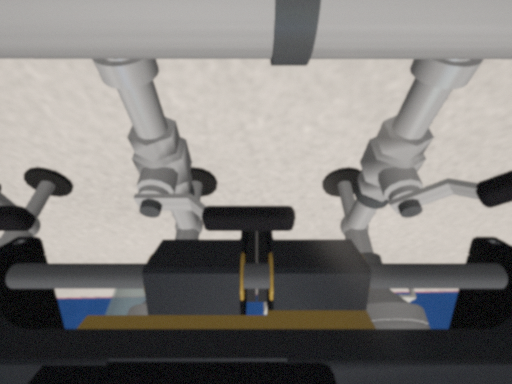

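The wrist view shows the black lever at (248,217) with the closed fingertips just behind it, on the far side. Pushing towards the robot.

```bash
python3 -m inch '[{"slide":[0.014,0,-0.01],"angular":[0,0.04,0],"claw":-1},{"slide":[0.028,0,-0.02],"angular":[0,0.08,0],"claw":-1},{"slide":[0.042,0,-0.03],"angular":[0,0.12,0],"claw":-1},{"slide":[0.056,0,-0.04],"angular":[0,0.16,0],"claw":-1},{"slide":[0.07,0,-0.05],"angular":[0,0.2,0],"claw":-1},{"slide":[0.084,0,-0.06],"angular":[0,0.24,0],"claw":-1},{"slide":[0.098,0,-0.071],"angular":[0,0.28,0],"claw":-1},{"slide":[0.112,0,-0.082],"angular":[0,0.3,0],"claw":-1},{"slide":[0.112,0,-0.082],"angular":[0,0.3,0],"claw":-1},{"slide":[0.112,0,-0.082],"angular":[0,0.3,0],"claw":-1}]'
cat > lev.py <<'E'
from h import *
s=ctrl.get_state(); print(s["joint_positions"])
im=ctrl.get_image("wrist"); P=cloud(im,wristT(im,s)); c=im["color"].astype(int).sum(-1)
for n,st in(("emp",(.5186,.0379)),("run",(.526,.1775)),("idle",(.5104,-.1019))):
    dx,dy=P[...,0]-st[0],P[...,1]-st[1]; r=np.hypot(dx,dy); a=np.degrees(np.arctan2(dy,dx))
    m=(c<130)&(P[...,2]>.084)&(P[...,2]<.104)&(r>.03)&(r<.08)&(a>60)&(a<180)
    m&=~((np.hypot(P[...,0]-s["position"][0],P[...,1]-s["position"][1])<.012))
    if m.sum()<20: print(n,m.sum()); continue
    q=P[m][:,:2]; w=np.linalg.svd(q-q.mean(0),full_matrices=False)[2][0]
    print(n,m.sum(),"bearing",(np.median(a[m])-86.9).round(1),"axis",((np.degrees(np.arctan2(w[1],w[0]))%180)-86.9).round(1),q.mean(0).round(4))
E
python3 lev.py; python3 -c "
from h import *
im=ctrl.get_image('wrist'); save(im,'w5.png')"
```

```text
time: 15.0
position: [0.5177, 0.0957, 0.0961]
tool_rot: [0.072, 2.679, -0.014]
ft_force: [4.5, -0.7, 3.6]
grip_width: 0.006
grip_force: 3.0
[-0.23013936 -0.09202964 -0.11761911  2.28503539  0.32097223  0.54086414
  0.9252068 ]
emp 1869 bearing 29.1 axis 19.2 [0.4952 0.0892]
run 1447 bearing 48.7 axis 42.9 [0.4883 0.2155]
idle 659 bearing 6.8 axis -8.5 [ 0.5073 -0.0368]
```

View pics/w5.png

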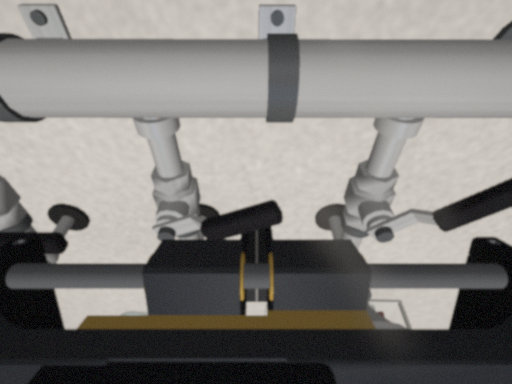

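```bash
python3 - <<'E'
from h import *
s=ctrl.get_state(); go(s["position"]+np.array([-.0125,-.001,0]),s=s)
E
```

```text
slide [ 0.044 -0.007 -0.022] ang [0. 0. 0.]
```

```bash
python3 -m inch '[{"slide":[0.01,-0.002,-0.005],"angular":[0,0,0],"claw":-1},{"slide":[0.02,-0.003,-0.01],"angular":[0,0,0],"claw":-1},{"slide":[0.03,-0.005,-0.015],"angular":[0,0,0],"claw":-1},{"slide":[0.044,-0.007,-0.022],"angular":[0,0,0],"claw":-1},{"slide":[0.044,-0.007,-0.022],"angular":[0,0,0],"claw":-1},{"slide":[0.044,-0.007,-0.022],"angular":[0,0,0],"claw":-1}]'; python3 lev.py; python3 - <<'E'
from h import *
s=ctrl.get_state(); go(s["position"]+np.array([.02,.0,0]),s=s); go(s["position"]+np.array([.01,.0,0.15]),s=s)
E
```

```text
time: 15.7
position: [0.5044, 0.0946, 0.0951]
tool_rot: [0.072, 2.681, -0.015]
ft_force: [4.8, -1.1, 4.3]
grip_width: 0.007
grip_force: 2.9
[-0.23288387 -0.11989016 -0.12287691  2.31081502  0.316806    0.54607883
  0.92095545]
emp 1652 bearing 42.0 axis 27.7 [0.4821 0.086 ]
run 1542 bearing 48.5 axis 41.5 [0.4869 0.2168]
idle 480 bearing 6.2 axis -14.1 [ 0.5077 -0.031 ]
slide [-0.072  0.004  0.035] ang [0. 0. 0.]
slide [-0.302  0.003 -0.52 ] ang [0. 0. 0.]
```

```bash
python3 -m inch '[{"slide":[-0.02,0,0.01],"angular":[0,0,0],"claw":-1},{"slide":[-0.043,0,0.021],"angular":[0,0,0],"claw":-1},{"slide":[-0.043,0,0.021],"angular":[0,0,0],"claw":-1},{"slide":[-0.08,0,-0.05],"angular":[0,0,0],"claw":-1},{"slide":[-0.13,0,-0.155],"angular":[0,0,0],"claw":-1},{"slide":[-0.18,0,-0.26],"angular":[0,0,0],"claw":-1},{"slide":[-0.23,0,-0.36],"angular":[0,0,0],"claw":-1},{"slide":[-0.28,0,-0.46],"angular":[0,0,0],"claw":-1},{"slide":[-0.309,0,-0.516],"angular":[0,0,0],"claw":-1},{"slide":[-0.309,0,-0.516],"angular":[0,0,0],"claw":-1}]'; python3 lev.py; python3 - <<'E'
from h import *
go([.46,.3,.33],Rt(-3.1,15)); im=ctrl.get_image("wrist"); save(im,"w6.png")
E
```

```text
time: 16.75
position: [0.5158, 0.0935, 0.2449]
tool_rot: [0.073, 2.683, -0.015]
ft_force: [-0.2, -0.2, -0.3]
grip_width: 0.002
grip_force: 0.0
[-0.24749086 -0.2647991  -0.08479281  2.10213615  0.18806584  0.88447506
  1.09354172]
emp 215 bearing 42.8 axis 38.6 [0.4846 0.0809]
run 214 bearing 45.6 axis 28.4 [0.48   0.2286]
idle 520 bearing 4.2 axis 0.2 [ 0.5096 -0.0476]
slide [ 0.084  0.814 -0.429] ang [-0.     0.369 -0.001]
```

View pics/w6.png

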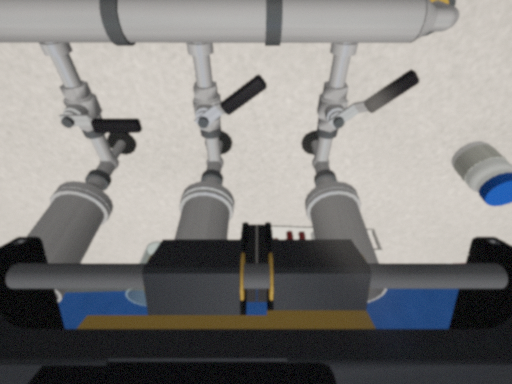

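The two levers look nearly parallel, at (243,95) and (390,92). Moving the arm aside to check from the top camera.

```bash
python3 -m inch '[{"slide":[0,0,-0.15],"angular":[0,0,0],"claw":-1},{"slide":[0,0,-0.3],"angular":[0,0.1,0],"claw":-1},{"slide":[0.03,0.1,-0.4],"angular":[0,0.2,0],"claw":-1},{"slide":[0.05,0.25,-0.429],"angular":[0,0.3,0],"claw":-1},{"slide":[0.084,0.42,-0.429],"angular":[0,0.36,0],"claw":-1},{"slide":[0.084,0.6,-0.429],"angular":[0,0.36,0],"claw":-1},{"slide":[0.084,0.75,-0.429],"angular":[0,0.36,0],"claw":-1},{"slide":[0.084,0.9,-0.429],"angular":[0,0.36,0],"claw":-1},{"slide":[0.084,0.9,-0.429],"angular":[0,0.36,0],"claw":-1},{"slide":[0.084,0.9,-0.429],"angular":[0,0.36,0],"claw":-1}]'; python3 - <<'E'
from h import *
im=ctrl.get_image("top"); P=cloud(im); c=im["color"].astype(int).sum(-1)
cv2.imwrite("pics/t2.png",cv2.resize(im["color"][130:270,100:310],None,fx=3.8,fy=3.8,interpolation=cv2.INTER_CUBIC)[:,:,::-1])
for n,st in(("emp",(.5186,.0379)),("run",(.526,.1775)),("idle",(.5104,-.1019))):
    dx,dy=P[...,0]-st[0],P[...,1]-st[1]; r=np.hypot(dx,dy); a=np.degrees(np.arctan2(dy,dx))
    m=(c<110)&(P[...,2]>.085)&(P[...,2]<.104)&(r>.025)&(r<.085)&(a>60)&(a<180); q=P[m][:,:2]
    if len(q)>5:
        w=np.linalg.svd(q-q.mean(0))[2][0]; print(n,len(q),np.median(a[m])-86.9,np.degrees(np.arctan2(w[1],w[0]))%180-86.9,q.mean(0))
q=P[140:190,215:260].reshape(-1,3); k=q[(q[:,2]>.222)&(q[:,2]<.24)].astype(np.float32)
print(len(k),cv2.minEnclosingCircle(k[:,:2]),k[:,2].mean() if len(k) else 0)
E
```

```text
time: 17.85
position: [0.4605, 0.3214, 0.3274]
tool_rot: [0.075, 2.878, -0.014]
ft_force: [-1.3, -0.2, -1.0]
grip_width: 0.006
grip_force: 0.0
emp 62 37.361405665119946 36.084591637200944 [0.48899905 0.08153493]
run 65 41.654907051682045 41.55794161153895 [0.49396405 0.21762412]
idle 66 -0.5578836480355847 -0.5575680152647067 [ 0.51355678 -0.05023349]Traceback (most recent call last):
  File "<stdin>", line 10, in <module>
cv2.error: OpenCV(4.12.0) /io/opencv/modules/imgproc/src/shapedescr.cpp:201: error: (-215:Assertion failed) count >= 0 && (depth == CV_32F || depth == CV_32S) in function 'minEnclosingCircle'
```

View pics/t2.png

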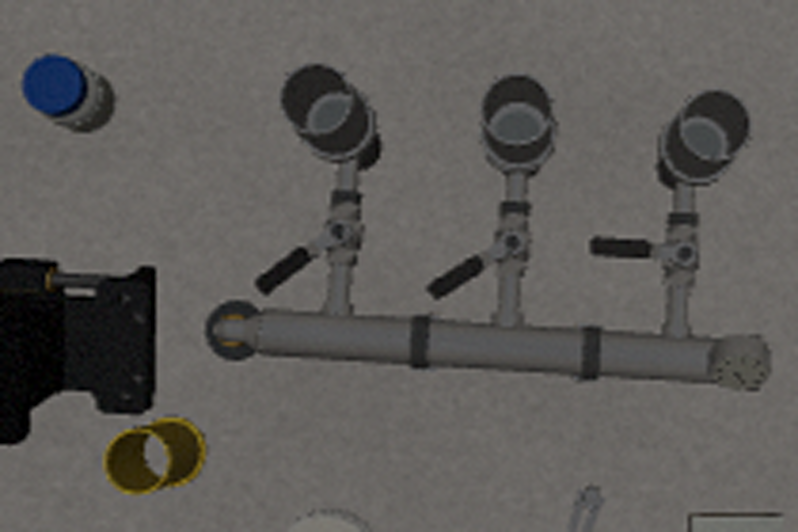

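```bash
python3 - <<'E'
from h import *
A={"emp":[],"run":[]}
for i in range(6):
    im=ctrl.get_image("top"); P=cloud(im); c=im["color"].astype(int).sum(-1)
    for n,st in(("emp",(.5186,.0379)),("run",(.526,.1775))):
        dx,dy=P[...,0]-st[0],P[...,1]-st[1]; r=np.hypot(dx,dy)
        m=(c<110)&(P[...,2]>.085)&(P[...,2]<.104)&(r>.025)&(r<.085)&(dy>0)
        (_,_),(w,h),_=rc=cv2.minAreaRect(P[m][:,:2].astype(np.float32)*1000); b=cv2.boxPoints(rc); e=max([b[1]-b[0],b[2]-b[1]],key=np.linalg.norm)
        q=P[m][:,:2]; v=np.linalg.svd(q-q.mean(0))[2][0]
        A[n].append([np.degrees(np.arctan2(v[1],v[0]))%180,np.degrees(np.arctan2(e[1],e[0]))%180])
for n in A: print(n,np.mean(A[n],0),np.std(A[n],0))
q=P[130:190,205:270].reshape(-1,3); k=q[(q[:,2]>.222)&(q[:,2]<.24)].astype(np.float32)
print(len(k)); 
if len(k): print(cv2.minEnclosingCircle(k[:,:2]))
E
```

```text
emp [122.98612353 122.68443553] [0.22625082 0.85585356]
run [128.83014995 128.41159821] [0.25710078 0.57304703]
73Traceback (most recent call last):
  File "<stdin>", line 14, in <module>
cv2.error: OpenCV(4.12.0) /io/opencv/modules/imgproc/src/shapedescr.cpp:201: error: (-215:Assertion failed) count >= 0 && (depth == CV_32F || depth == CV_32S) in function 'minEnclosingCircle'
```

```bash
python3 - <<'E'
from h import *
P=cloud(ctrl.get_image("top")); q=P[130:190,205:270].reshape(-1,3); k=np.ascontiguousarray(q[(q[:,2]>.222)&(q[:,2]<.24)][:,:2],dtype=np.float32)
c,r=cv2.minEnclosingCircle(k); print(c,r)
if np.hypot(c[0]-.5985,c[1]-.0336)<.004: print(ctrl.close_job())
E
```

```text
(0.6000298857688904, 0.03319741412997246) 0.025817634537816048
the job is handed in; nothing more can be done
None
```

I set the spare funnel on the empty middle head and opened that station's valve, then handed the job in: the funnel is upright and about 1.5 mm off centre (limit 6 mm), and the lever is 4–6° short of the running one (limit 8.6°).

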